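# Fit the drill chuck in the spindle and trip the load switch

### The arm

A 6-joint arm with a two-finger parallel gripper is mounted at the origin on the work surface. World frame = base frame: x ahead of the robot, y to its left, z up, the work surface at z = 0. Lengths are in m, angles in rad, forces in N, time in s.
With the tool pointing down it reaches from about 0.375 to 0.9 m from the base axis. Payload 3.1 kg.
Tool frame: the origin (TCP) lies at the centre of the arm's flange, where the gripper is bolted on; the fingertips stand robot.tip_extent ahead of it and the grasp point (between the pads) lies 164 mm ahead of it (robot.tip_extent is the distance from the TCP to the fingertips, in m); z points along the fingers, y is the line along which they close (so a half turn about z gives the same grasp; the last joint's range is limited). The gripper opens to 87 mm and grips with 3 to 60 N. Pads are 19 mm wide; open, the fingers measure 117 mm over their backs; the gripper's body (75 mm by 190 mm) begins 51 mm behind the grasp point.
Start: joints at [1.075, 0.527, 1.433, -0, 1.181, -0.178], TCP at [0.195, 0.594, 0.405] pointing down, gripper open.
Joint ranges: [-3.08, 3.08], [-0.75, 2.2], [0.22, 2.44], [-1.43, 4.57], [0, 2.65], [-2.85, 2.85]. Speed limits (rad/s): [2.79, 2.79, 3.14, 3.14, 3.14, 3.14].

### API

Orientations are given as a unit quaternion [x, y, z, w].
In Python, from rig import get_obs, camera, hand_in, cut_out, robot gives the robot as it stands.
- The arm moves only by the tool step_arm, never from a script. Its argument "rows" is a list of rows, each a list of 6 numbers: the shift along the world's x, y, z in m, then the turn, a rotation vector about the world's x, y, z in degrees. A call has 1 to 12 rows; each row shifts and turns the commanded pose from where the row before left it; what a row does not reach is not made up. A row lasts 1/8 s, in which the tool goes at most 62.5 mm and 10.7 degrees, less where a joint would pass 70% of its speed; a pose out of reach is approached as far as the arm can. A call is refused whole if a number of a shift passes 0.0625 or a number of a turn 10.7, either way. A call with a gripper value outside its range is refused whole. "jaw" is the finger opening in m, from 0 to 0.087, set as the call begins (left out, the last holds). The fingers move at their own pace and stop on an object; "squeeze" is the grip in N (left out, the last holds). Time passes only in rows, so rows that do not move let the fingers close. It gives the time, the measured TCP pose, the force, the opening and the grip force at its end, in the units of the state.
- get_obs(): the state, without advancing time (a new reading comes with each control period).
- camera(name): name is "scene" or "top" or "wrist"; returns a dict with "pixels" (384x512x3 uint8, blue, green, red), "depth" (384x512 float32, m along the optical axis (not along the pixel's ray), 0 where there is no reading), "fov_y" (degrees; the focal length in pixels is half the picture's height over the tangent of half this angle, whatever the lens; pixels are square), "cx", "cy" (the principal point, pixels), "extrinsics" (4x4, takes a point from camera to world coordinates); the wrist camera has in their place "mount" (4x4, takes a point from camera to tool coordinates, whose origin is the TCP and whose axes are the flange's). Camera axes: x right, y up, looking along -z (the intrinsics and any distortion apply to the point x, -y, -z); pixel columns grow to the right and rows downward; lengths in m; the calibration is good to about 2 mm. A picture is of the moment at which its call begins: read the wrist's pose just before it.
- hand_in(): hands the job in; it is judged then, once.
Trained networks look in the newest picture that a camera, given by its name, has taken for a name from the list of things; names that differ only in an ending like _2 or _b are one class to them, and where a whole thing is asked for, a point or a joint stands for the part that bears it (a point fixed in the world has none). Each returns a list of dicts, best first, with "confidence" (0 to 1); they miss things now and then, are a little off and sometimes report something else, mostly with a low value. They report only what shows in the picture. A call takes as long as a camera call. They do not tell look-alikes from the thing itself.
- cut_out(label, camera): "region" (384x512 bool, what is visible of it) and "extent" ([centre column, centre row, width, height] in pixels, round what is visible of it).
The state is a dict: "time": time; "q": joint angles; "joint_velocities": joint speeds; "joint_torque": joint torques, N m; "position": TCP position; "tool_rot": TCP orientation; "ft_force": force on the tool from outside, world axes, zero at the start; "moment": the same for the moment, N m; "grip_width": finger opening in m; "grip_force": force on a finger pad.
Only numpy, scipy, OpenCV 4.12 (cv2) and the standard library are available. Lean on these libraries where they do the work, as an engineer would, in place of code of your own. Each camera call takes 0.05 s, during which the arm holds its last target. There are 200 camera calls.

### The job

Take the black dust plug out of the spindle and put it in the aluminium tray, then take the drill chuck (the holder with a thick smooth body and a three-jaw pointed nose) from the wooden rack and lower it gently, without dropping it, into the spindle's taper, its drive slots over the two dogs, until the flange is fully home on the spindle face. With the chuck in and let go, report it loaded by pushing the roller arm of the stand's limit switch sideways past half of its swing so that it trips, and after a moment let it spring back. Leave the other two holders in the rack and the loose things on the bench where they are.

Things in the scene. Friction and masses are not known exactly. Their poses are not given: they have to be found in the camera images.
- chuck_arbor: Steel drill chuck on a taper shank, hanging by its flange in one of the rack's three holes, any yaw; 0.4 to 0.72 kg. Origin: centre of the flange's underside; z up; x through its two drive slots (a half turn fits the same). Flange 50 mm wide, 18 thick; slots 16 wide, full thickness, from radius 17 outward. Shank below: 46 mm long, 32 mm wide at the flange, 18 at the end. Top at 88 mm.
- chuck_grip (a point): Where to hold the drill chuck: middle of its smooth round body, on the axis, 48 mm above the flange's underside. The body is 38 mm in diameter from 28 to 64 mm above the flange's underside; below it a 28 mm neck down to the flange's top (18 mm), above it a cone with three jaws.
- spindle_nose (a point): Centre of the spindle's flat top face on the stand, 105 mm above the table, z up. Face 64 mm wide; taper hole 34 mm at the mouth, 53 deep, 0.8 mm play round the shank when home. Along x lie two dogs, radius 19.5 to 30.5 mm, 12 wide, 7 high, chamfered: 2 mm play each side in the slots. Home: flange flat on the face, chuck's origin at this point; turned wrongly it stays 7 mm up on the dogs.
- stand: Grey stand with the spindle, fixed. Origin: at table level under the spindle's axis; x through the dogs, z up. Base plate 130 mm (x) by 210 mm (y from -150 to +60), 15 mm thick. The limit switch, a grey box 30 x 28 mm, 98 mm high with its cap, stands on the plate at y = -115 mm.
- switch_arm (a joint): Angle (rad) of the limit switch's roller arm. 0: upright, where its spring (0.45 N m per rad) returns it; positive: roller pushed towards the stand's +x, negative: towards -x; stops at 0.9 either way. It trips beyond 0.45 rad (26 degrees, half its swing) either way: about 25 mm of roller travel, 3 to 4 N at the roller.
- roller (a point): Centre of the steel roller (18 mm diameter, 9 mm wide, axle along the stand's y) at the top of the steel switch arm, 58 mm above its pivot. At rest 130 mm above the table, at stand x = 0, y = -143.5 mm, beside and above the switch box. The arm swings in the stand's x-z plane: push the roller along the stand's x.
- dust_plug: Black plastic plug in the spindle's mouth, resting on the dogs, 0.09 kg. Origin: centre of its disc's underside (112 mm above the table at first), z up. Disc 48 mm diameter, 8 thick; below it a stub 26 mm long, 28 mm narrowing to 22 mm, flat end on which it can stand; above it a round knob 28 mm diameter up to 45 mm. Loose: lift straight up 40 mm to clear.
- plug_grip (a point): On the plug's knob, on its axis, 30 mm above the disc's underside: where to hold it.
- tray: Shallow aluminium tray fixed to the table, 170 mm (x) by 140 mm (y), rim 30 mm high, walls and floor 3 mm, empty. Origin: centre of its underside, z up.
- rack: Wooden holder rack fixed to the table, 250 mm (x) by 75 mm (y), top 70 mm above the table; three holes of 36 mm diameter at x = -82, 0 and +82 mm along its middle. Origin: centre of its underside, z up.
- collet_top (a point): Top of another holder in the rack, to be left there: same shank and flange, with a slim neck and a wide notched nut, 40 mm diameter, with an open bore; its top is 58 mm above its flange's underside.
- mill_top (a point): Top of the third holder in the rack, to be left there: same shank and flange, with a low 41 mm disc and a thin 16 mm pilot; its top is 47 mm above its flange's underside.
- wrench: Loose steel wrench, 180 mm, lying on the mat; not needed. Origin: its middle.
- driver: Loose screwdriver, 200 mm, lying on the mat; not needed. Origin: its middle.
- bearing: Loose steel ball bearing ring, 42 mm diameter, 14 mm high; not needed. Origin: centre of its underside.
- jar: Loose glass jar with a steel cap, 50 mm diameter, 60 mm high; not needed. Origin: centre of its underside.
- vee_block: Loose steel vee block, 45 x 50 x 40 mm; not needed. Origin: centre of its underside.
Not all that is in view belongs to the job. What is shaped like the dust_plug but blue or purple is not meant.

How it is judged:
On the way, in this order (a step that is already met when the one before it is completed fails the run):
1. the dust plug lies in the tray, let go (x of dust_plug in the frame of tray between -0.085 and 0.085 m and y of dust_plug in the frame of tray between -0.07 and 0.07 m and z of dust_plug in the frame of tray between 0 and 0.045 m and linear speed of dust_plug below 0.03 m/s and contact force between dust_plug and the fingers below 0.1 N), for 0.2 s.
2. the drill chuck is fully home in the spindle, slots over the dogs, let go (z of chuck_arbor in the frame of spindle_nose between -0.003 and 0.002 m and horizontal distance between chuck_arbor and spindle_nose below 0.003 m and angle between chuck_arbor's own z axis and vertical below 0.05 rad and angle between the x axis of chuck_arbor and the x axis of spindle_nose, either way round below 0.2 rad and linear speed of chuck_arbor below 0.02 m/s and contact force between chuck_arbor and the fingers below 0.1 N), for 0.2 s.
3. the roller arm is pushed past its trip point (0.45 rad either way, half its swing) for a moment ((value of joint switch_arm above 0.45 rad or value of joint switch_arm below -0.45 rad)), for 0.1 s.
At the end, for the whole second after the job is handed in: Plug at rest inside the tray (disc underside below 45 mm over its underside); drill chuck at rest in the spindle, flange within 2 mm of the face, 3 mm of the axis, tilt under 0.05 rad, slots within 0.2 rad of the dogs; roller arm, after tripping, back within 0.1 rad of upright (all of step 1 and z of chuck_arbor in the frame of spindle_nose between -0.003 and 0.002 m and horizontal distance between chuck_arbor and spindle_nose below 0.003 m and angle between chuck_arbor's own z axis and vertical below 0.05 rad and angle between the x axis of chuck_arbor and the x axis of spindle_nose, either way round below 0.2 rad and linear speed of chuck_arbor below 0.02 m/s and value of joint switch_arm between -0.1 and 0.1 rad); the robot touches nothing.
It fails at once if the drill chuck is dropped (falls free faster than 0.5 m/s) (linear speed of chuck_arbor above 0.5 m/s and contact force between chuck_arbor and the fingers below 0.1 N).
It fails at once if another holder is moved more than 30 mm (distance of any of collet_top, mill_top from where it was at the start of the episode above 0.03 m).
It fails at once if a loose thing on the bench is moved more than 30 mm (distance of any of wrench, driver, bearing, jar, vee_block from where it was at the start of the episode above 0.03 m).
It also fails if it takes over 69 s, if anything falls off the work surface, if the arm or the gripper's body presses on something with over 40 N, if the wrist force passes 120 N, or if a joint passes its speed limit or range.

## Working session

There is one attempt and no reset: what is moved stays moved. The work goes in short steps, Python scripts to look and compute and a tool call to move; the robot and the scene stay as the last step left them, time stands still between calls to the robot, and variables do not carry over. Pictures are saved under pics/ and viewed, at most 10 in all, crops included, and the job is handed in when it is done.

Besides the shell and the picture viewer there is one more tool, called as a command line: name --pt "numbers of a row" for each row, then --argument value for the rest. step_arm: Moves the arm, as the interface text tells. Its arguments: {"type":"object","properties":{"rows":{"type":"array"},"jaw":{"type":"number"},"squeeze":{"type":"number"}},"required":["rows"]}

```bash
mkdir -p pics; cat > h.py <<'E'
import numpy as np, cv2
from rig import get_obs, camera, hand_in, cut_out, robot
from scipy.spatial.transform import Rotation as R
def T_wrist(o,c):
    T=np.eye(4);T[:3,:3]=R.from_quat(o['tool_rot']).as_matrix();T[:3,3]=o['position'];return T@np.array(c['mount'])
def snap(n):
    o=get_obs();c=camera(n);E=T_wrist(o,c) if n=='wrist' else np.array(c['extrinsics'])
    return c,E
def cloud(c,E):
    d=c['depth'];h,w=d.shape;f=h/2/np.tan(np.radians(c['fov_y'])/2)
    u,v=np.meshgrid(np.arange(w),np.arange(h))
    p=np.stack([(u-c['cx'])*d/f,-(v-c['cy'])*d/f,-d],-1)
    P=p@E[:3,:3].T+E[:3,3];P[d==0]=np.nan;return P
E
python3 - <<'E'
from h import *
print({k:v for k,v in vars(robot).items()} if hasattr(robot,'__dict__') else robot)
o=get_obs();print(o['time'],o['position'],o['tool_rot'])
for n in('top','scene'):
    c,E=snap(n);print(n,[k for k in c],c['fov_y'],E[:3,3].round(3),c.get('distortion'))
    P=cloud(c,E);np.savez(f'{n}.npz',P=P,px=c['pixels'])
    cv2.imwrite(f'pics/{n}.png',c['pixels'])
    for l in['chuck_arbor','dust_plug','tray','rack','stand','collet_top','mill_top','roller','spindle_nose','wrench','driver','jar','vee_block','bearing']:
        try:
            for r in cut_out(l,n)[:3]:
                q=P[r['region']];print(l,round(r['confidence'],2),np.round(r['extent']),np.nanmedian(q,0).round(3),'zmax',np.nanpercentile(q[:,2],97).round(3))
        except Exception as e: print(l,e)
E
```

```text
{}
0.0 [0.19450152 0.59360761 0.40376238] [ 1.57733979e-01  9.87481059e-01 -1.01251288e-03 -3.52815658e-04]
top ['pixels', 'depth', 'fov_y', 'cx', 'cy', 'extrinsics'] 44.95390904124416 [ 0.375 -0.017  1.283] None
chuck_arbor 0.56 [134. 219.  24.  21.] [0.52  0.289 0.132] zmax 0.152
dust_plug 0.75 [228. 192.  18.  17.] [0.586 0.049 0.124] zmax 0.161
dust_plug 0.54 [182. 206.  14.  22.] [0.561 0.178 0.039] zmax 0.076
dust_plug 0.5 [252. 148.  12.  19.] [ 0.717 -0.011  0.038] zmax 0.075
tray 0.75 [371. 210.  68.  69.] [ 0.556 -0.335  0.004] zmax 0.031
tray 0.61 [283. 205.   6.   2.] [ 0.553 -0.087  0.138] zmax 0.142
rack 0.93 [138. 218.  40.  96.] [0.513 0.285 0.071] zmax 0.077
stand 0.58 [247. 203.  84.  59.] [ 0.565 -0.001  0.017] zmax 0.108
collet_top 0.71 [134. 249.  19.  20.] [0.441 0.291 0.127] zmax 0.133
mill_top 0.73 [134. 189.  17.  19.] [0.6   0.293 0.1  ] zmax 0.119
mill_top 0.67 [282. 130.  52.   9.] [ 0.785 -0.106  0.024] zmax 0.029
roller 0.6 [284. 204.   7.   7.] [ 0.555 -0.087  0.135] zmax 0.141
roller 0.29 [245. 202.  80.  60.] [ 0.565 -0.     0.017] zmax 0.107
spindle_
[... 1083 characters left out ...]
449 0.285 0.093] zmax 0.128
mill_top 0.63 [326. 139.  18.  25.] [0.449 0.283 0.097] zmax 0.128
mill_top 0.55 [364. 167.  18.  22.] [0.613 0.286 0.093] zmax 0.115
roller 0.65 [232. 192.   8.  23.] [ 0.559 -0.09   0.108] zmax 0.136
roller 0.53 [341. 148.  18.  27.] [0.532 0.284 0.106] zmax 0.15
spindle_nose 0.57 [268. 209.  87.  60.] [ 0.603 -0.004  0.015] zmax 0.104
wrench 0.76 [245. 178.  49.  23.] [0.391 0.037 0.005] zmax 0.008
driver 0.57 [282. 276.  70.  40.] [ 0.791 -0.109  0.019] zmax 0.026
jar 0.88 [352. 221.  21.  31.] [0.735 0.166 0.039] zmax 0.06
vee_block 0.76 [197. 185.  20.  20.] [ 0.391 -0.129  0.021] zmax 0.04
bearing 0.76 [210. 275.  15.  19.] [ 0.707 -0.217  0.012] zmax 0.015
```

```bash
python3 - <<'E'
import cv2
a=cv2.imread('pics/top.png')[100:310,80:440];cv2.imwrite('pics/top_c.png',cv2.resize(a,None,fx=2.2,fy=2.2,interpolation=3))
E
```

```text
(no output)
```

View pics/top_c.png

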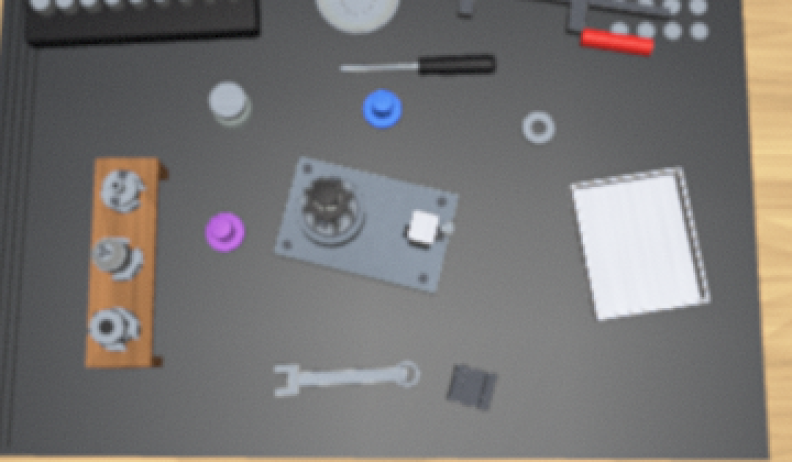

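The crop shows, in full-picture pixels: the black plug in the spindle at (228,192), with look-alikes purple at (182,206) and blue at (252,148). The rack holds mill (134,189), pointed drill chuck (134,219) and open-bore collet (134,249). I choose the black plug in the stand and the middle holder.

```bash
cat >> h.py <<'E'
def rect(Q):
    r=cv2.minAreaRect((Q[:,:2]*1000).astype(np.float32));return np.round(r[0],1),np.round(r[1],1),round(r[2],1)
def circ(Q):
    A=np.c_[2*Q[:,:2],np.ones(len(Q))];b=(Q[:,:2]**2).sum(1);s=np.linalg.lstsq(A,b,rcond=None)[0];return s[:2].round(4),np.sqrt(s[2]+s[0]**2+s[1]**2).round(4)
E
python3 - <<'E'
from h import *
for n in('top','scene'):
    P=np.load(n+'.npz')['P'].reshape(-1,3);P=P[~np.isnan(P[:,0])]
    def box(x0,x1,y0,y1,z0,z1):
        m=(P>[x0,y0,z0]).all(1)&(P<[x1,y1,z1]).all(1);return P[m]
    q=box(.44,.68,-.14,.125,.011,.021);print(n,'plate',rect(q),np.median(q[:,2]).round(4))
    q=box(.53,.65,0,.1,.152,.17);print('knob',len(q),q.mean(0).round(4),rect(q))
    q=box(.53,.65,0,.1,.112,.128);print('disc',len(q),q.mean(0).round(4),rect(q))
    q=box(.53,.65,0,.1,.09,.110);print('spindle',len(q),rect(q),np.median(q[:,2]).round(4))
    q=box(.36,.66,.22,.36,.062,.077);print('rack',rect(q),np.median(q[:,2]).round(4))
    q=box(.44,.68,-.46,-.2,.001,.04);print('tray',rect(q))
    q=box(.50,.57,.25,.33,.12,.18);print('chuck',len(q),rect(q),q[:,2].max())
    q=box(.5,.6,-.12,-.07,.125,.15);print('roller',len(q),q.mean(0))
    q=box(.5,.6,-.12,-.03,.09,.11);print('box',len(q),rect(q))
E
```

```text
top plate (array([597.1,   2.8]), array([210.1, 168. ]), 76.6) 0.0161
knob 97 [0.5887 0.0501 0.1576] (array([588.8,  49.8]), array([26.2, 24.9]), 0.0)
disc 178 [0.5852 0.0497 0.1202] (array([587.2,  49.8]), array([51.1, 48.2]), 30.8)
spindle 183 (array([588.7,  50.6]), array([62.2, 61.7]), 74.9) 0.1055
rack (array([523.5, 296.8]), array([249.6,  77.8]), 0.7) 0.0712
tray (array([ 560.4, -330. ]), array([238.3, 259.8]), 0.0)
chuck 196 (array([522.9, 295.2]), array([35.6, 36.6]), 0.7) 0.15914517404316997
roller 29 [ 0.55540033 -0.08797576  0.13627675]
box 154 (array([561.3, -65.7]), array([39.3, 34.1]), 76.2)
scene plate (array([578.1,   2.1]), array([209.9, 131.4]), 77.0) 0.0138
knob 63 [0.5893 0.0456 0.1552] (array([588.1,  47.1]), array([24.2, 27.3]), 31.4)
disc 142 [0.5968 0.0415 0.1186] (array([594.7,  42.9]), array([44.1, 43.9]), 60.6)
spindle 212 (array([594.4,  41.9]), array([62.8, 50.9]), 57.5) 0.1025
rack (array([522.2, 291.9]), array([254.2,  79.3]), 1.1) 0.0686
tray (array([ 560.1, -330.1]), array([239.9, 259.8]), 0.0)
chuck 142 (array([529.1, 288. ]), array([36., 28.]), 61.8) 0.15588518522936456
roller 29 [ 0.5578597  -0.09382975  0.13290053]
box 125 (array([559.9, -70.5]), array([39.6, 38.6]), 76.6)
```

```bash
python3 - <<'E'
from h import *
c,E=snap('wrist');print(robot.tip_extent,np.round(c['mount'],3),c['fov_y'],c['cx'],c['cy']);print(get_obs()['ft_force'],get_obs()['grip_width'])
E
```

```text
0.1822 [[-0.     0.964  0.268  0.073]
 [ 1.     0.     0.    -0.001]
 [ 0.     0.268 -0.964  0.02 ]
 [ 0.     0.     0.     1.   ]] 71.3202609403793 258.0271309803341 194.07461827275932
[-0.14252841  0.30172024  0.62799443] 0.0870245279909192
```

step_arm --pt "0.04 -0.045 0 0 0 0" --pt "0.04 -0.045 0 0 0 0" --pt "0.04 -0.045 0 0 0 0" --pt "0.04 -0.045 0 0 0 0" --pt "0.04 -0.045 0 0 0 0" --pt "0.04 -0.045 0 0 0 0" --pt "0.03 -0.025 0 0 0 0" --pt "0 0 0 0 0 0"

```text
time: 2.55
position: [0.467, 0.297, 0.4049]
tool_rot: [0.16, 0.987, 0.0, 0.001]
ft_force: [-0.5, -0.0, -0.3]
grip_width: 0.0868
grip_force: 0.0
```

```bash
python3 - <<'E'
from h import *
c,E=snap('wrist');P=cloud(c,E);np.savez('w1.npz',P=P,px=c['pixels'],E=E)
cv2.imwrite('pics/w1.png',cv2.resize(c['pixels'],None,fx=1.5,fy=1.5))
for l in['chuck_arbor','rack','dust_plug','collet_top','mill_top']:
    for r in cut_out(l,'wrist')[:2]:
        q=P[r['region']];print(l,round(r['confidence'],2),np.round(r['extent']),np.nanmedian(q,0).round(3))
E
```

```text
chuck_arbor 0.83 [272. 226.  41.  48.] [0.51  0.298 0.117]
rack 0.59 [266. 205. 116. 182.] [0.478 0.304 0.07 ]
dust_plug 0.53 [202. 267.  17.  41.] [0.566 0.18  0.071]
collet_top 0.6 [247. 167.  50.  50.] [0.437 0.296 0.128]
mill_top 0.64 [292. 287.  37.  25.] [0.597 0.296 0.1  ]
```

View pics/w1.png

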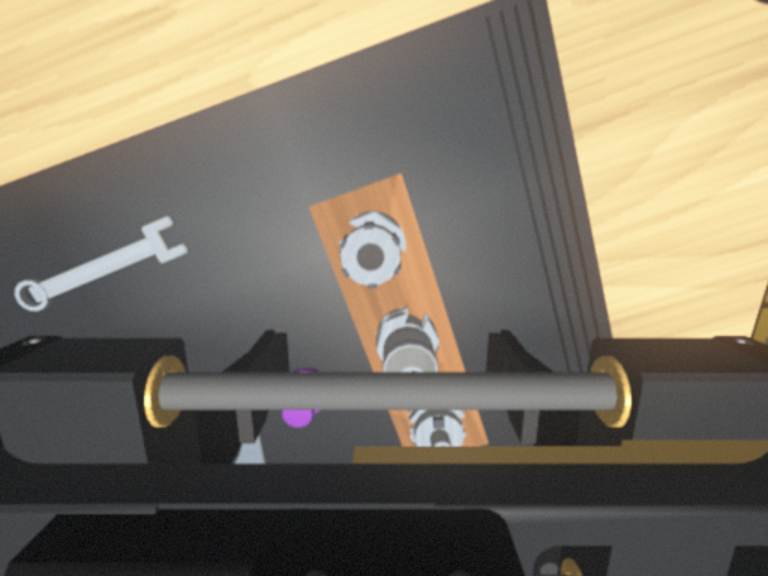

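The wrist view (scaled 1.5) shows collet at (370,255), chuck at (408,340), mill at (437,425), and the purple look-alike at (300,410). The gripper bar hides part, so I move further out for a clear close crop.

step_arm --pt "0.045 0 0 0 0 0" --pt "0.045 0 0 0 0 0" --pt "0.045 0 0 0 0 0" --pt "0 0 0 0 0 0"

```text
time: 3.35
position: [0.6017, 0.2994, 0.4043]
tool_rot: [0.158, 0.987, 0.0, 0.001]
ft_force: [-0.8, 0.1, -0.3]
grip_width: 0.0871
grip_force: 0.0
```

```bash
python3 - <<'E'
from h import *
c,E=snap('wrist');P=cloud(c,E);np.savez('w2.npz',P=P,px=c['pixels'],E=E)
r=cut_out('chuck_arbor','wrist')[:2];print([(x['confidence'],x['extent']) for x in r])
u,v,w,h=[int(x) for x in r[0]['extent']];v0=max(v-60,0);u0=max(u-80,0)
cv2.imwrite('pics/w2c.png',cv2.resize(c['pixels'][v0:v+60,u0:u+80],None,fx=5,fy=5,interpolation=2));print(u0,v0)
q=P.reshape(-1,3);q=q[~np.isnan(q[:,0])]
m=(abs(q[:,0]-.523)<.035)&(abs(q[:,1]-.295)<.035)
for a,b in[(.08,.094),(.12,.137),(.137,.17)]:
    s=q[m&(q[:,2]>a)&(q[:,2]<b)];print(a,len(s),rect(s),np.median(s[:,2]),circ(s))
s=q[(q[:,2]>.064)&(q[:,2]<.076)&(abs(q[:,0]-.523)<.14)&(abs(q[:,1]-.295)<.06)];print('rack',rect(s),np.median(s[:,2]))
E
```

```text
[(0.88, [230.6, 119.2, 45.1, 46.2])]
150 59
0.08 293 (array([523.3, 303.2]), array([31.4, 49.2]), 88.3) 0.08774724018410374 (array([0.5225, 0.2935]), np.float64(0.023))
0.12 475 (array([522.9, 294.5]), array([37.1, 37.6]), 25.2) 0.1341071121255406 (array([0.5229, 0.2942]), np.float64(0.0173))
0.137 970 (array([523. , 294.3]), array([30.2, 29.9]), 71.5) 0.1457900051763132 (array([0.5229, 0.2944]), np.float64(0.0106))
rack (array([523. , 294.1]), array([250.7,  75.2]), 0.7) 0.06981777575164616
```

View pics/w2c.png

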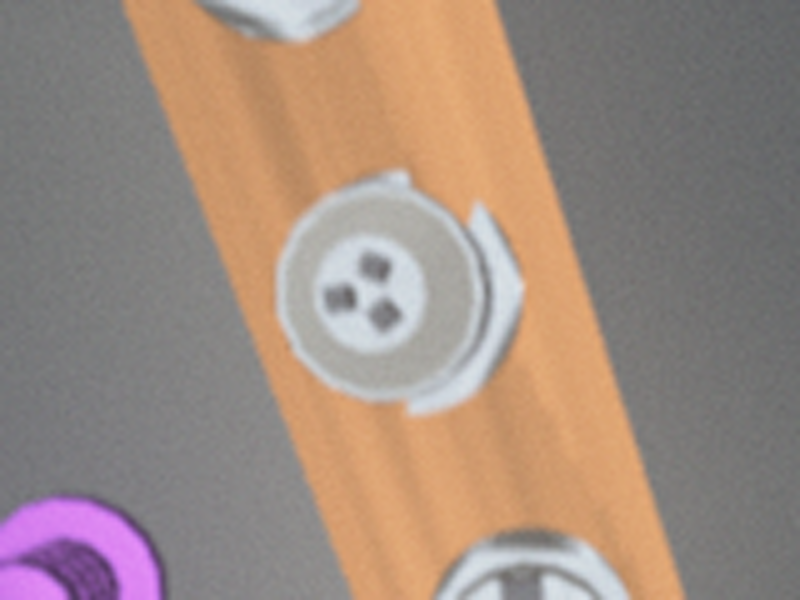

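The crop shows three jaws in a pointed nose on a thick smooth body (centre at 380,290): this is the drill chuck. One slot is at the upper right (440,185), the other at the lower left. I compute its yaw next.

```bash
python3 - <<'E'
from h import *
P=np.load('w2.npz')['P'].reshape(-1,3);P=P[~np.isnan(P[:,0])]
d=P[:,:2]-[.523,.2943];r=np.hypot(*d.T);a=np.degrees(np.arctan2(d[:,1],d[:,0]))
for n,z0,z1 in(('flange',.08,.093),('rack',.062,.078)):
    m=(r>.0195)&(r<.0245)&(P[:,2]>z0)&(P[:,2]<z1)
    print(n,np.histogram(a[m],bins=np.arange(-180,181,8))[0])
m=(r>.0195)&(r<.0252)&(P[:,2]>.08)&(P[:,2]<.093);th=np.radians
# fit slot angle: flange points inside slot (|perp|<8 mm) penalised, rack-height points outside penalised
F=d[m];B=d[(r>.0195)&(r<.0242)&(P[:,2]>.06)&(P[:,2]<.078)]
res=[]
for t in range(0,180,1):
    n=np.array([-np.sin(th(t)),np.cos(th(t))]);res.append((np.sum(abs(F@n)<.0075)+np.sum(abs(B@n)>.0085),t))
print(sorted(res)[:8],len(F),len(B))
E
```

```text
flange [ 2  0  0  0  0  0  0  0  0  0  0  0  0  0  0  0  0  0  0  0  8  8 12 13
 13 13 15 15 13 13 13 15 16 15 15 15 15  8  0  0  0  0  4  6  4]
rack [ 0  0  0  0  0  0  0  0  0  0  0  0  0  0  0  0  0  0  0  3  0  0  0  0
  0  0  0  0  0  0  0  0  0  0  0  0  0  1 12 12  9  8  7  1  0]
[(np.int64(0), 143), (np.int64(1), 141), (np.int64(1), 142), (np.int64(4), 140), (np.int64(5), 144), (np.int64(6), 145), (np.int64(7), 139), (np.int64(9), 146)] 272 46
```

step_arm --pt "0.01 -0.05 0 0 0 0" --pt "0.01 -0.05 0 0 0 0" --pt "0.01 -0.05 0 0 0 0" --pt "0.01 -0.05 0 0 0 0" --pt "0.015 -0.05 0 0 0 0" --pt "0 0 0 0 0 0"

```text
time: 4.2
position: [0.6543, 0.0463, 0.405]
tool_rot: [0.16, 0.987, -0.0, -0.0]
ft_force: [-0.0, 0.9, 0.6]
grip_width: 0.0872
grip_force: 0.0
```

```bash
python3 - <<'E'
from h import *
c,E=snap('wrist');P=cloud(c,E);np.savez('w3.npz',P=P,px=c['pixels'],E=E)
r=cut_out('dust_plug','wrist')[:3];print([(x['confidence'],x['extent']) for x in r])
cv2.imwrite('pics/w3.png',cv2.resize(c['pixels'],None,fx=1.5,fy=1.5))
q=P.reshape(-1,3);q=q[~np.isnan(q[:,0])]
m=(abs(q[:,0]-.588)<.045)&(abs(q[:,1]-.049)<.045)
for a,b in[(.098,.1085),(.115,.125),(.152,.165)]:
    s=q[m&(q[:,2]>a)&(q[:,2]<b)];print(a,len(s),rect(s),np.median(s[:,2]))
s=q[(q[:,2]>.009)&(q[:,2]<.021)&(abs(q[:,0]-.578)<.1)&(abs(q[:,1])<.12)];print('plate',rect(s),np.median(s[:,2]))
s=q[(q[:,2]>.092)&(q[:,2]<.11)&(abs(q[:,0]-.56)<.04)&(abs(q[:,1]+.066)<.035)];print('sw',rect(s),np.median(s[:,2]))
s=q[(q[:,2]>.12)&(q[:,2]<.15)&(abs(q[:,0]-.56)<.04)&(abs(q[:,1]+.085)<.035)];print('roller',rect(s),s[:,2].max() if len(s) else 0)
E
```

```text
[(0.92, [241.9, 132.9, 47.5, 53.9]), (0.84, [343.4, 72.2, 41.9, 45.2]), (0.74, [237.2, 231.2, 36.0, 32.2])]
0.098 1005 (array([588.8,  48.3]), array([62.7, 62.4]), 7.1) 0.10474303688266351
0.115 1029 (array([588.7,  48.1]), array([46.5, 47. ]), 71.4) 0.11971808539457102
0.152 864 (array([589.1,  47.9]), array([26.7, 27. ]), 71.6) 0.15658975787097845
plate (array([578.3,   4.7]), array([209.8, 130.4]), 76.4) 0.014769868606832881
sw (array([560.8, -66.8]), array([37.9, 34. ]), 76.0) 0.097623029660522
roller (array([555. , -89.3]), array([13. , 17.6]), 71.5) 0.14033123759820196
```

View pics/w3.png

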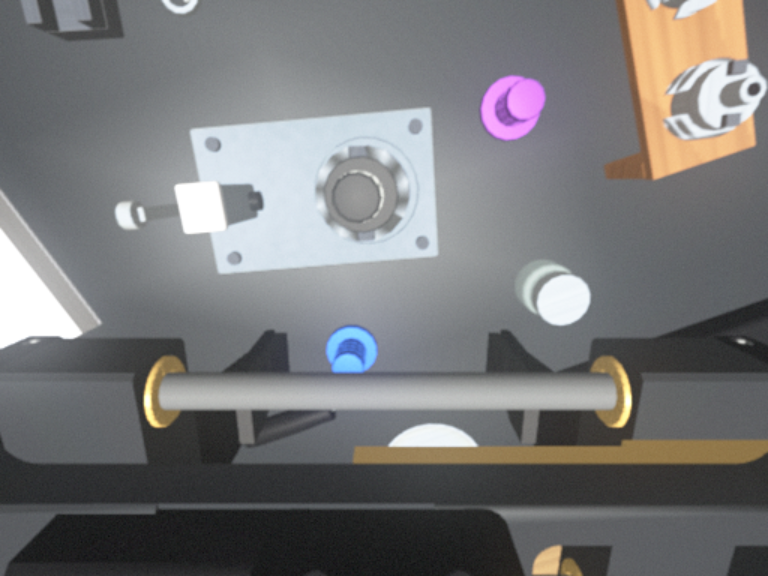

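The wrist view shows the black plug in the spindle at (360,195), with dogs along image vertical. Switch box is at (200,207), roller at (130,214); blue (352,350) and purple (515,105) stay. The wrist cloud gives the spindle at (0.5888, 0.0482), yaw -13.5°.

step_arm --pt "-0.033 0.001 0 0 0 0" --pt "-0.0325 0.001 0 0 0 0" --pt "0 0 -0.04 0 0 0" --pt "0 0 -0.037 0 0 0" --pt "0 0 -0.02 0 0 0" --pt "0 0 0 0 0 0" --pt "0 0 0 0 0 0" --jaw 0.06

```text
time: 5.18
position: [0.5891, 0.0521, 0.3087]
tool_rot: [0.157, 0.988, 0.0, 0.001]
ft_force: [-0.1, -0.1, -0.1]
grip_width: 0.0603
grip_force: 0.0
```

step_arm --pt "0 0 0 0 0 0" --pt "0 0 0 0 0 0" --pt "0 0 0 0 0 0" --pt "0 0 0 0 0 0" --jaw 0.0 --squeeze 15

```text
time: 5.68
position: [0.5892, 0.0507, 0.3079]
tool_rot: [0.158, 0.987, -0.0, 0.0]
ft_force: [-0.9, 1.2, 0.5]
grip_width: 0.0278
grip_force: 9.9
```

step_arm --pt "0 0 0.03 0 0 0" --pt "0 0 0.04 0 0 0" --pt "0 0 0.03 0 0 0" --pt "-0.003 -0.04 0 0 0 0" --pt "-0.004 -0.05 0 0 0 0" --pt "-0.004 -0.055 0 0 0 0" --pt "-0.004 -0.055 0 0 0 0" --pt "-0.004 -0.055 0 0 0 0" --pt "-0.004 -0.055 0 0 0 0" --pt "-0.004 -0.045 0 0 0 0" --pt "-0.003 -0.03 0 0 0 0" --pt "0 0 0 0 0 0"

```text
time: 7.18
position: [0.5585, -0.3367, 0.4071]
tool_rot: [0.16, 0.987, -0.0, -0.0]
ft_force: [-0.2, 0.3, -1.0]
grip_width: 0.0277
grip_force: 14.8
```

step_arm --pt "0 0 -0.05 0 0 0" --pt "0 0 -0.05 0 0 0" --pt "0 0 -0.04 0 0 0" --pt "0 0 -0.025 0 0 0" --pt "0 0 -0.013 0 0 0" --pt "0 0 0 0 0 0" --pt "0 0 0 0 0 0"

```text
time: 8.05
position: [0.5597, -0.3342, 0.2311]
tool_rot: [0.158, 0.988, -0.001, 0.001]
ft_force: [-0.4, -0.9, -1.2]
grip_width: 0.0275
grip_force: 14.7
```

step_arm --pt "0 0 -0.003 0 0 0" --pt "0 0 0 0 0 0"

```text
time: 8.3
position: [0.5592, -0.3342, 0.2274]
tool_rot: [0.158, 0.987, -0.0, 0.0]
ft_force: [0.3, 0.4, -1.6]
grip_width: 0.0278
grip_force: 14.7
```

step_arm --pt "0 0 0 0 0 0" --pt "0 0 0 0 0 0" --pt "0 0 0 0 0 0" --pt "0 0 0 0 0 0" --pt "0 0 0.03 0 0 0" --pt "0 0 0.05 0 0 0" --pt "0 0 0.05 0 0 0" --pt "0 0 0.04 0 0 0" --jaw 0.07

```text
time: 9.3
position: [0.5592, -0.3341, 0.3991]
tool_rot: [0.158, 0.987, -0.001, 0.001]
ft_force: [-0.6, -0.6, -0.0]
grip_width: 0.0698
grip_force: 0.0
```

step_arm --pt "0.015 0.06 0.005 0 0 0" --pt "0.015 0.06 0 0 0 0" --pt "0.015 0.06 0 0 0 0" --pt "0.015 0.06 0 0 0 0" --pt "0.015 0.06 0 0 0 0" --pt "0.015 0.06 0 0 0 0" --pt "0 0.02 0 0 0 0" --pt "0 0 0 0 0 0" --pt "0 0 0 0 0 0" --pt "0 0 0 0 0 0"

```text
time: 10.55
position: [0.6491, 0.0439, 0.4018]
tool_rot: [0.159, 0.987, -0.0, -0.0]
ft_force: [0.7, -0.3, 0.1]
grip_width: 0.07
grip_force: 0.0
```

```bash
python3 - <<'E'
from h import *
print(np.load('w3.npz')['E'][:3,3],np.load('w2.npz')['E'][:3,3])
for n in('wrist','top'):
    c,E=snap(n);print(get_obs()['position'],get_obs()['tool_rot']);P=cloud(c,E);np.savez(f'4{n}.npz',P=P,px=c['pixels'],E=E)
    if n=='top':
        for r in cut_out('dust_plug',n)[:4]: print(r['confidence'],r['extent'],np.nanmedian(P[r['region']],0))
    q=P.reshape(-1,3);q=q[~np.isnan(q[:,0])]
    m=(abs(q[:,0]-.588)<.045)&(abs(q[:,1]-.049)<.045)
    for a,b in[(.098,.1085),(.1085,.116)]:
        s=q[m&(q[:,2]>a)&(q[:,2]<b)];print(a,len(s),rect(s) if len(s) else 0,np.median(s[:,2]))
    s=q[(q[:,2]>.009)&(q[:,2]<.021)&(abs(q[:,0]-.578)<.085)&(abs(q[:,1])<.12)];print('plate',rect(s),np.median(s[:,2]))
    if n=='wrist': cv2.imwrite('pics/w4.png',cv2.resize(c['pixels'],None,fx=1.5,fy=1.5))
E
```

```text
[0.58468071 0.06812095 0.38454736] [0.53210733 0.32098496 0.38378773]
[0.6491609  0.04400409 0.40179747] [ 1.58996609e-01  9.87279118e-01 -1.47871996e-04  6.75111640e-07]
0.098 2099 (array([588.5,  48.4]), array([62.7, 62.2]), 76.1) 0.104682703205079
0.1085 281 (array([588.8,  48.2]), array([12. , 61.2]), 76.3) 0.11150204898698363
plate (array([578.4,   4.8]), array([209.7, 130.4]), 76.4) 0.014778379958788973
[0.64915597 0.0442458  0.40180687] [ 1.58852354e-01  9.87302346e-01 -8.84584400e-05  2.10238741e-06]
0.52 [371.1, 209.3, 21.7, 19.0] [ 0.55620502 -0.3276178   0.04069035]
0.098 0 0 nan
0.1085 0 0 nan
plate (array([580. , -31.4]), array([135.6, 150.8]), 76.6) 0.01596483930024939
  return _methods._mean(a, axis=axis, dtype=dtype,
  ret = ret.dtype.type(ret / rcount)
```

View pics/w4.png

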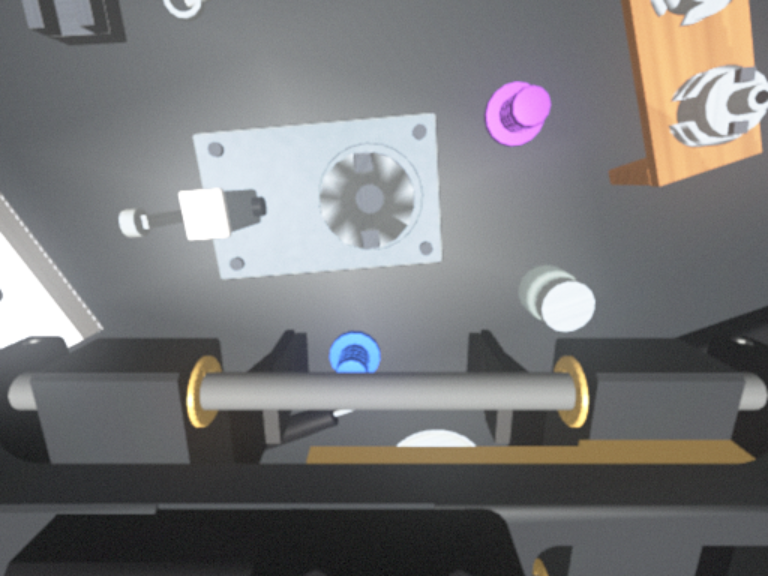

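The spindle at (368,197) is now empty with its two dogs visible, and the top camera finds the plug in the tray. Now the chuck.

step_arm --pt "-0.02 0.04 0 0 0 0" --pt "-0.025 0.05 0 0 0 0" --pt "-0.03 0.06 0 0 0 0" --pt "-0.03 0.06 0 0 0 0" --pt "-0.02 0.04 0 0 0 0" --pt "0 0 0 0 0 0" --pt "0 0 0 0 0 0" --pt "0 0 0 0 0 0"

```text
time: 11.7
position: [0.5291, 0.2864, 0.4017]
tool_rot: [0.159, 0.987, -0.0, 0.0]
ft_force: [0.0, 0.8, -0.4]
grip_width: 0.0696
grip_force: 0.0
```

step_arm --pt "-0.006 0.008 0 0 0 0" --pt "0 0 0 0 0 0" --pt "0 0 0 0 0 0"

```text
time: 12.08
position: [0.5223, 0.2956, 0.4017]
tool_rot: [0.158, 0.987, -0.0, 0.0]
ft_force: [-0.6, -0.7, 0.9]
grip_width: 0.0695
grip_force: 0.0
```

step_arm --pt "0 0 -0.04 0 0 0" --pt "0 0 -0.04 0 0 0" --pt "0 0 -0.02 0 0 0" --pt "0 0 -0.01 0 0 0" --pt "0 0 0 0 0 0" --pt "0 0 0 0 0 0"

```text
time: 12.82
position: [0.5227, 0.2959, 0.2928]
tool_rot: [0.158, 0.987, 0.0, 0.001]
ft_force: [0.1, 0.2, -0.7]
grip_width: 0.0701
grip_force: 0.0
```

step_arm --pt "0 -0.0015 -0.0105 0 0 0" --pt "0 0 0 0 0 0" --pt "0 0 0 0 0 0"

```text
time: 13.2
position: [0.5222, 0.2942, 0.2813]
tool_rot: [0.158, 0.987, 0.0, -0.0]
ft_force: [-0.3, 0.2, 0.7]
grip_width: 0.07
grip_force: 0.0
```

step_arm --pt "0 0 0 0 0 0" --pt "0 0 0 0 0 0" --pt "0 0 0 0 0 0" --pt "0 0 0 0 0 0" --pt "0 0 0 0 0 0" --jaw 0.0 --squeeze 30

```text
time: 13.82
position: [0.5224, 0.2945, 0.2814]
tool_rot: [0.158, 0.987, 0.0, 0.0]
ft_force: [0.5, 2.2, -0.4]
grip_width: 0.0371
grip_force: 30.0
```

step_arm --pt "0 0 0.01 0 0 0" --pt "0 0 0.02 0 0 0" --pt "0 0 0.025 0 0 0" --pt "0 0 0.025 0 0 0" --pt "0 0 0.025 0 0 0" --pt "0 0 0.015 0 0 0" --pt "0 0 0 0 0 0" --pt "0 0 0 0 0 0" --squeeze 40

```text
time: 14.82
position: [0.5217, 0.294, 0.4]
tool_rot: [0.158, 0.987, -0.001, -0.001]
ft_force: [0.4, -0.7, -6.8]
grip_width: 0.0374
grip_force: 40.0
```

step_arm --pt "0.005 -0.02 0 0 0 3" --pt "0.008 -0.03 0 0 0 4" --pt "0.01 -0.035 0 0 0 4" --pt "0.01 -0.04 0 0 0 4" --pt "0.01 -0.04 0 0 0 4" --pt "0.01 -0.035 0 0 0 3.4" --pt "0.008 -0.03 0 0 0 2" --pt "0.005 -0.016 0 0 0 0" --pt "0 0 0 0 0 0" --pt "0 0 0 0 0 0" --pt "0 0 0 0 0 0"

```text
time: 16.2
position: [0.5878, 0.0494, 0.4011]
tool_rot: [-0.055, 0.998, 0.0, -0.0]
ft_force: [0.3, 0.3, -5.8]
grip_width: 0.0376
grip_force: 40.0
```

```bash
python3 - <<'E'
from h import *
o=get_obs();print(o['position'],R.from_quat(o['tool_rot']).as_matrix().round(4),o['ft_force'])
Q=o['tool_rot'];print('finger dir deg',np.degrees(np.arctan2(*R.from_quat(Q).as_matrix()[[1,0],1])))
for n in('wrist','top','scene'):
    c,E=snap(n);P=cloud(c,E);np.savez(f'5{n}.npz',P=P,px=c['pixels'],E=E)
    for r in cut_out('chuck_arbor',n)[:2]:print(n,r['confidence'],r['extent'],np.nanmedian(P[r['region']],0))
a=np.load('5wrist.npz')['px'][130:384,100:420];b=np.load('5scene.npz')['px'][100:300,180:380]
cv2.imwrite('pics/w5.png',np.hstack([cv2.resize(a,(500,397)),cv2.resize(b,(397,397)) ])[:, :800])
E
```

```text
[0.58783296 0.04942667 0.40114468] [[-9.939e-01 -1.102e-01 -6.000e-04]
 [-1.102e-01  9.939e-01  5.000e-04]
 [ 6.000e-04  6.000e-04 -1.000e+00]] [ 0.26003723  0.33206007 -5.80235662]
finger dir deg 96.32677841466169
wrist 0.66 [256.0, 244.6, 68.0, 110.9] [0.57396681 0.04709807 0.24676829]
top 0.58 [228.2, 190.9, 11.3, 13.1] [0.56535628 0.04501129 0.25846045]
top 0.26 [133.4, 249.3, 20.6, 17.2] [0.44171194 0.28871046 0.12698007]
scene 0.64 [282.1, 150.3, 19.8, 45.6] [0.60004843 0.04147048 0.20693387]
scene 0.31 [197.6, 184.4, 19.5, 22.8] [ 0.39085712 -0.12938312  0.02026486]
```

View pics/w5.png

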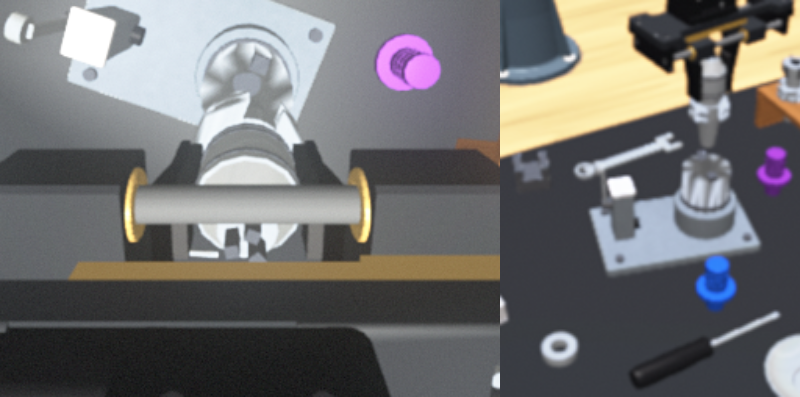

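The chuck is held upright over the spindle (left: flange slot at about (255,115), dog at (258,60); right: chuck over the spindle at (707,110)). I check the slot and dog directions numerically.

```bash
python3 - <<'E'
from h import *
d=np.load('5wrist.npz');P=d['P'].reshape(-1,3);P=P[~np.isnan(P[:,0])];th=np.radians
ax=np.array([.5878,.0494])
e=P[:,:2]-ax;r=np.hypot(*e.T)
m=(r<.03)&(P[:,2]>.13)&(P[:,2]<.29)
print(np.histogram(P[m,2],bins=np.arange(.13,.29,.01)))
# body: cylinder fit z .218-.255 visible side
for z0,z1 in((.214,.226),(.226,.238),(.238,.25)):
    s=P[m&(P[:,2]>z0)&(P[:,2]<z1)];print('body',len(s),circ(s) if len(s)>20 else '')
f=m&(P[:,2]>.186)&(P[:,2]<.212);F=P[f]
print('flange z',F[:,2].min(),F[:,2].max(),'r',r[f].max())
t=(r>.0195)&f;a=np.degrees(np.arctan2(e[t][:,1],e[t][:,0]))%360
print(np.histogram(a,bins=np.arange(80,290,8)))
# dogs
q=P[(P[:,2]>.1085)&(P[:,2]<.116)&(abs(P[:,0]-.5886)<.045)&(abs(P[:,1]-.0484)<.045)];print('dogs',len(q),rect(q))
s=P[(P[:,2]>.098)&(P[:,2]<.1085)&(abs(P[:,0]-.5886)<.045)&(abs(P[:,1]-.0484)<.045)];print('face',rect(s),circ(s))
s=P[(P[:,2]>.009)&(P[:,2]<.021)&(abs(P[:,0]-.578)<.085)&(abs(P[:,1])<.12)];print('plate',rect(s))
E
```

```text
(array([   0,    6,   10,   14,   15,   10,  224,  904,   43,  529,  580,
        713, 1228, 1046,  656]), array([0.13, 0.14, 0.15, 0.16, 0.17, 0.18, 0.19, 0.2 , 0.21, 0.22, 0.23,
       0.24, 0.25, 0.26, 0.27, 0.28]))
body 308 (array([0.5979, 0.0497]), np.float64(0.0293))
body 718 (array([0.5958, 0.0496]), np.float64(0.027))
body 839 (array([0.5973, 0.05  ]), np.float64(0.0285))
flange z 0.18932020503939695 0.20943417738755163 r 0.02579732197654404
(array([ 0,  0,  0,  4, 29, 33, 39, 49, 53,  0,  0,  0,  0, 32, 72, 67, 67,
       64, 60, 57, 48, 45, 30,  6,  1,  0]), array([ 80,  88,  96, 104, 112, 120, 128, 136, 144, 152, 160, 168, 176,
       184, 192, 200, 208, 216, 224, 232, 240, 248, 256, 264, 272, 280,
       288]))
dogs 128 (array([564.2,  54.2]), array([11.8, 11. ]), 76.3)
face (array([579.3,  48.1]), array([45.2, 62.8]), 2.0) (array([0.5852, 0.0479]), np.float64(0.024))
plate (array([578.1,   5.1]), array([210.1, 130. ]), 76.3)
```

```bash
python3 - <<'E'
from h import *
from scipy.optimize import least_squares
P=np.load('5wrist.npz')['P'].reshape(-1,3);P=P[~np.isnan(P[:,0])]
e=P[:,:2]-[.5878,.0494];r=np.hypot(*e.T)
m=(r<.03)&(P[:,2]>.218)&(P[:,2]<.25)
B=P[m&(r>.015)];f=lambda c:np.hypot(B[:,0]-c[0],B[:,1]-c[1])-.019
print('body c',least_squares(f,[.5878,.0494],loss='soft_l1',f_scale=.0005).x)
F=P[(r<.03)&(r>.022)&(P[:,2]>.188)&(P[:,2]<.205)];g=lambda c:np.hypot(F[:,0]-c[0],F[:,1]-c[1])-.025
c=least_squares(g,[.5878,.0494],loss='soft_l1',f_scale=.0005).x;print('flange c',c,len(F))
for c in(c,np.array([.5878,.0494])):
    e=P[:,:2]-c;r=np.hypot(*e.T);F=e[(r>.0185)&(r<.0255)&(P[:,2]>.19)&(P[:,2]<.211)]
    best=[]
    for t in np.arange(155,182,1.):
        x=np.array([np.cos(np.radians(t)),np.sin(np.radians(t))]);n=np.array([-x[1],x[0]])
        p=F@n;fr=F@x>0.012;best.append((p[fr&(p>0)].min()*1e3,p[fr&(p<0)].max()*1e3,t))
    for b in best[7:22]:print(np.round(b,1),end=' ')
    print()
E
```

```text
body c [0.58758899 0.04852557]
flange c [0.58805932 0.04854998] 204
[  9.4  -6.1 162. ] [  9.1  -6.5 163. ] [  8.7  -6.9 164. ] [  8.4  -7.3 165. ] [  8.1  -7.8 166. ] [  7.7  -8.2 167. ] [  7.3  -8.5 168. ] [  6.9  -8.8 169. ] [  6.5  -9.1 170. ] [  6.1  -9.3 171. ] [  5.7  -9.6 172. ] [  5.3  -9.9 173. ] [  4.8 -10.2 174. ] [  4.4 -10.4 175. ] [  4.  -10.7 176. ] 
[ 10.1  -5.4 162. ] [  9.8  -5.8 163. ] [  9.5  -6.2 164. ] [  9.2  -6.6 165. ] [  8.8  -7.  166. ] [  8.5  -7.4 167. ] [  8.1  -7.7 168. ] [  7.7  -8.  169. ] [  7.3  -8.3 170. ] [  6.9  -8.6 171. ] [  6.5  -8.9 172. ] [  6.1  -9.2 173. ] [  5.7  -9.5 174. ] [  5.2  -9.8 175. ] [  4.8 -10.1 176. ]
```

Slot yaw is 166.4°, against 166.4° for the dogs; the centre offset is about +0.7 mm in x. Lowering.

step_arm --pt "0.0007 0 -0.01 0 0 0" --pt "0 0 -0.015 0 0 0" --pt "0 0 -0.015 0 0 0" --pt "0 0 -0.01 0 0 0" --pt "0 0 -0.008 0 0 0" --pt "0 0 -0.006 0 0 0" --pt "0 0 0 0 0 0" --pt "0 0 0 0 0 0"

```text
time: 17.5
position: [0.5892, 0.0482, 0.3377]
tool_rot: [-0.055, 0.999, -0.0, 0.001]
ft_force: [0.1, -0.2, -6.8]
grip_width: 0.0372
grip_force: 40.0
```

step_arm --pt "0 0 -0.003 0 0 0" --pt "0 0 -0.003 0 0 0" --pt "0 0 -0.003 0 0 0" --pt "0 0 -0.002 0 0 0" --pt "0 0 0 0 0 0"

```text
time: 18.12
position: [0.5889, 0.0482, 0.326]
tool_rot: [-0.055, 0.999, 0.0, -0.0]
ft_force: [-0.0, -0.1, -6.3]
grip_width: 0.0372
grip_force: 40.0
```

step_arm --pt "0 0 -0.002 0 0 0" --pt "0 0 -0.002 0 0 0" --pt "0 0 -0.0015 0 0 0" --pt "0 0 0 0 0 0"

```text
time: 18.62
position: [0.5889, 0.0482, 0.3206]
tool_rot: [-0.055, 0.999, 0.0, -0.0]
ft_force: [0.0, -0.8, -5.9]
grip_width: 0.0373
grip_force: 40.0
```

step_arm --pt "0 0 -0.0015 0 0 0" --pt "0 0 -0.001 0 0 0" --pt "0 0 -0.001 0 0 0" --pt "0 0 0 0 0 0"

```text
time: 19.12
position: [0.5889, 0.0483, 0.3171]
tool_rot: [-0.055, 0.999, 0.0, -0.0]
ft_force: [-0.9, 0.1, -7.4]
grip_width: 0.037
grip_force: 40.0
```

Past the dogs with no resistance; the last millimetre.

step_arm --pt "0 0 -0.0007 0 0 0" --pt "0 0 -0.0005 0 0 0" --pt "0 0 0 0 0 0"

```text
time: 19.5
position: [0.5889, 0.0483, 0.3164]
tool_rot: [-0.055, 0.999, 0.0, 0.0]
ft_force: [-1.6, 0.9, -3.3]
grip_width: 0.0369
grip_force: 40.0
```

step_arm --pt "0 0 -0.0005 0 0 0" --pt "0 0 0 0 0 0"

```text
time: 19.75
position: [0.5889, 0.0484, 0.3163]
tool_rot: [-0.055, 0.999, 0.0, 0.0]
ft_force: [-2.8, 1.4, 3.0]
grip_width: 0.0369
grip_force: 40.0
```

step_arm --pt "0 0 0 0 0 0" --pt "0 0 0 0 0 0" --squeeze 3

```text
time: 20.0
position: [0.5891, 0.0484, 0.3161]
tool_rot: [-0.055, 0.999, 0.0, 0.0]
ft_force: [-1.8, 3.0, 5.1]
grip_width: 0.0376
grip_force: 3.0
```

step_arm --pt "0 0 0 0 0 0" --pt "0 0 0 0 0 0" --pt "0 0 0 0 0 0" --pt "0 0 0 0 0 0" --pt "0 0 0 0 0 0" --jaw 0.075

```text
time: 20.62
position: [0.589, 0.0481, 0.3155]
tool_rot: [-0.054, 0.999, -0.0, 0.0]
ft_force: [0.1, 0.1, -0.2]
grip_width: 0.0731
grip_force: 0.0
```

step_arm --pt "0 0 0.02 0 0 0" --pt "0 0 0.03 0 0 0" --pt "0 0 0.04 0 0 0" --pt "0.03 0 0 0 0 0" --pt "0.04 0 0 0 0 0" --pt "0 0 0 0 0 0" --pt "0 0 0 0 0 0"

```text
time: 21.5
position: [0.6584, 0.0483, 0.4049]
tool_rot: [-0.055, 0.999, 0.0, -0.001]
ft_force: [-0.2, -0.3, -0.2]
grip_width: 0.0748
grip_force: 0.0
```

```bash
python3 - <<'E'
from h import *
from scipy.optimize import least_squares
c,E=snap('wrist');P=cloud(c,E);np.savez('6wrist.npz',P=P,px=c['pixels'],E=E)
r=cut_out('chuck_arbor','wrist');print([(x['confidence'],x['extent']) for x in r])
s=c['pixels'];cv2.imwrite('pics/w6.png',cv2.resize(s[0:300,60:420],None,fx=2,fy=2,interpolation=2))
q=P.reshape(-1,3);q=q[~np.isnan(q[:,0])];ee=q[:,:2]-[.5886,.0484];rr=np.hypot(*ee.T)
m=rr<.028
print('top',np.percentile(q[m,2],99.5)); s=q[m&(rr>.020)&(q[:,2]>.112)&(q[:,2]<.14)];print('flange top',np.median(s[:,2]),rect(s))
s=q[m&(q[:,2]>.15)&(q[:,2]<.172)];print('body',rect(s)); s=q[m&(q[:,2]>.172)];print('nose',rect(s))
s=q[(rr<.031)&(rr>.027)&(q[:,2]>.095)&(q[:,2]<.109)];print('face',np.median(s[:,2]))
E
```

```text
[(0.88, [266.4, 123.9, 48.4, 55.5]), (0.6, [212.7, 108.4, 221.6, 156.0])]
top 0.19281647191234091
flange top 0.12256920967483836 (array([588.9,  47.6]), array([49.5, 49.1]), 33.4)
body (array([589. ,  47.4]), array([38.1, 37.3]), 41.0)
nose (array([588.6,  47.5]), array([30.2, 30.8]), 51.6)
face 0.10473419747018636
```

View pics/w6.png

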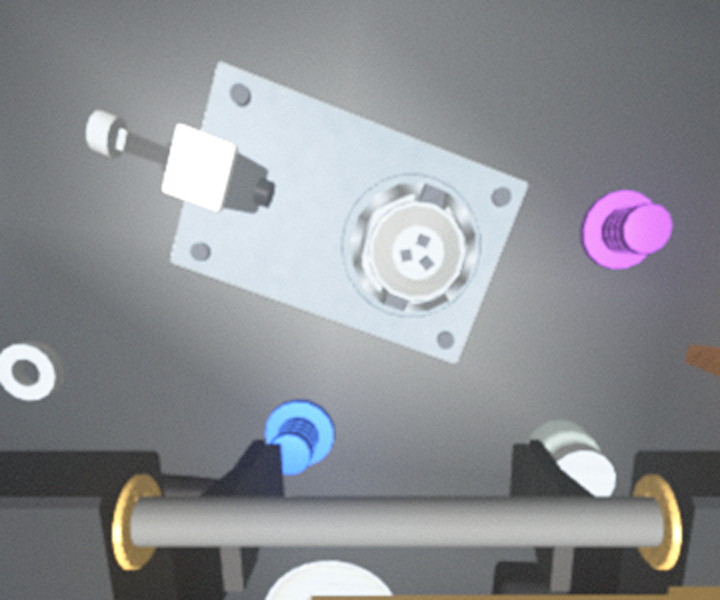

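The picture shows the chuck seated with dogs in its slots (414,250), roller upright at (104,133). Flange top is 17.9 mm above the face and the chuck's top is at 0.193, so it is home. Now the switch: the closed fingers go to the roller's +x side.

step_arm --pt "-0.01 -0.025 0 0 0 -4" --pt "-0.014 -0.03 0 0 0 -4" --pt "-0.014 -0.03 0 0 0 -4" --pt "-0.014 -0.03 0 0 0 -4" --pt "-0.0123 -0.025 0 0 0 -4" --pt "-0.008 -0.0154 0 0 0 0" --pt "0 0 0 0 0 0" --pt "0 0 0 0 0 0" --jaw 0.0

```text
time: 22.6
position: [0.5868, -0.1066, 0.4057]
tool_rot: [0.119, 0.993, 0.0, 0.0]
ft_force: [0.4, -0.1, -0.0]
grip_width: 0.0041
grip_force: 0.0
```

step_arm --pt "0 0 -0.04 0 0 0" --pt "0 0 -0.04 0 0 0" --pt "0 0 -0.02 0 0 0" --pt "0 0 -0.01 0 0 0" --pt "0 0 0 0 0 0" --pt "0 0 0 0 0 0"

```text
time: 23.35
position: [0.5872, -0.1071, 0.2966]
tool_rot: [0.119, 0.993, -0.0, 0.001]
ft_force: [0.2, 0.2, -0.2]
grip_width: 0.0004
grip_force: 0.0
```

step_arm --pt "-0.0097 0.0023 0 0 0 0" --pt "-0.0097 0.0023 0 0 0 0" --pt "-0.0097 0.0023 0 0 0 0" --pt "-0.0097 0.0023 0 0 0 0" --pt "-0.0078 0.0019 0 0 0 0" --pt "0 0 0 0 0 0" --pt "0 0 0 0 0 0"

```text
time: 24.22
position: [0.5412, -0.0966, 0.2962]
tool_rot: [0.12, 0.993, -0.001, 0.003]
ft_force: [5.7, 0.3, -1.6]
grip_width: 0.0003
grip_force: 2.7
```

```bash
python3 - <<'E'
from h import *
o=get_obs();print(o['position'],o['ft_force'])
c,E=snap('scene');P=cloud(c,E)
for r in cut_out('roller','scene')[:2]: print(r['confidence'],r['extent'],np.nanmedian(P[r['region']],0))
cv2.imwrite('pics/s7.png',cv2.resize(c['pixels'][120:260,160:340],None,fx=4,fy=4,interpolation=2))
E
```

```text
[ 0.54115464 -0.09658337  0.296178  ] [ 5.74017823  0.32876517 -1.55404968]
0.6 [231.3, 192.8, 5.3, 21.7] [ 0.54114483 -0.0840638   0.07622808]
0.31 [361.1, 165.9, 18.8, 21.4] [0.61213564 0.28578043 0.0903975 ]
```

View pics/s7.png

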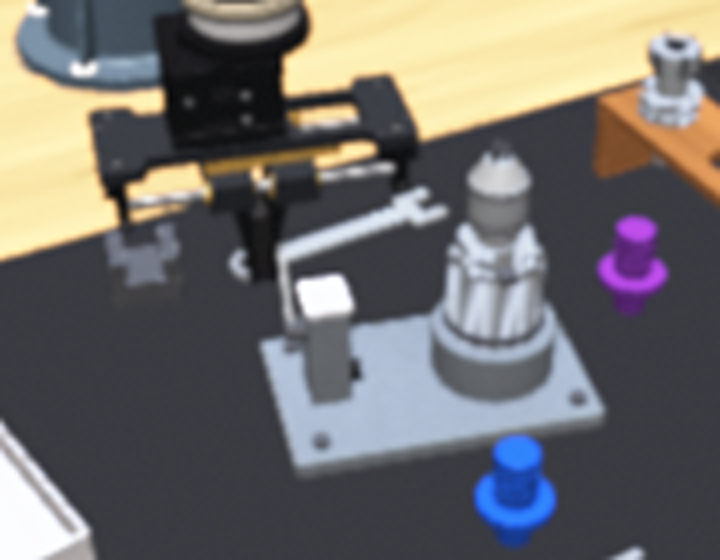

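The picture shows the fingers at (262,250) pushing the roller arm over, left of the switch box (325,330). The 5.7 N matches about 0.6 rad, so it has tripped. I back off and raise the arm.

step_arm --pt "0.0097 -0.0023 0 0 0 0" --pt "0.0097 -0.0023 0 0 0 0" --pt "0.0097 -0.0023 0 0 0 0" --pt "0.0097 -0.0023 0 0 0 0" --pt "0.0117 -0.0023 0 0 0 0" --pt "0 0 0.04 0 0 0" --pt "0 0 0.05 0 0 0" --pt "0.03 -0.03 0.03 0 0 0" --pt "0.04 -0.03 0 0 0 0" --pt "0 0 0 0 0 0" --pt "0 0 0 0 0 0"

```text
time: 25.7
position: [0.6602, -0.1673, 0.4144]
tool_rot: [0.12, 0.993, 0.001, -0.002]
ft_force: [-0.5, 0.1, 0.1]
grip_width: 0.0008
grip_force: 0.0
```

```bash
python3 - <<'E'
from h import *
o=get_obs();print(o['time'],o['position'],o['ft_force'])
c,E=snap('wrist');P=cloud(c,E)
q=P.reshape(-1,3);q=q[~np.isnan(q[:,0])];rr=np.hypot(q[:,0]-.5886,q[:,1]-.0482)
s=q[(rr<.028)&(rr>.02)&(q[:,2]>.11)&(q[:,2]<.14)];print('flange',len(s),np.median(s[:,2]) if len(s) else 0)
s=q[(abs(q[:,0]-.555)<.06)&(abs(q[:,1]+.0913)<.035)&(q[:,2]>.118)&(q[:,2]<.16)];print('roller',len(s),rect(s),s[:,2].max())
c,E=snap('top');P=cloud(c,E)
for r in cut_out('dust_plug','top')[:4]: print(r['confidence'],r['extent'],np.nanmedian(P[r['region']],0))
c,E=snap('scene');P=cloud(c,E)
for l in('dust_plug','chuck_arbor','roller'):
  for r in cut_out(l,'scene')[:4]: print(l,r['confidence'],r['extent'],np.nanmedian(P[r['region']],0))
E
```

```text
25.7 [ 0.66016123 -0.16731537  0.41441653] [-0.46520189  0.07792393  0.13773607]
flange 1022 0.12084175927261326
roller 285 (array([555.4, -90.4]), array([13.2, 17.2]), 75.0) 0.13988717976849813
0.79 [371.2, 206.5, 20.0, 19.6] [ 0.55618662 -0.32791606  0.04172887]
0.5 [253.1, 148.9, 10.6, 18.0] [ 0.71595709 -0.01064444  0.03938625]
0.49 [181.8, 206.2, 18.7, 20.3] [0.56067231 0.17642771 0.03868672]
dust_plug 0.91 [138.8, 242.7, 27.8, 30.6] [ 0.56771052 -0.33861487  0.03757903]
dust_plug 0.63 [289.8, 245.7, 13.2, 24.8] [ 0.73055646 -0.02218239  0.03565219]
dust_plug 0.61 [317.5, 185.6, 18.4, 25.9] [0.57122199 0.17039629 0.0360141 ]
chuck_arbor 0.88 [282.6, 174.1, 17.5, 32.4] [0.59975568 0.03811229 0.14370562]
roller 0.59 [230.4, 185.3, 6.3, 5.6] [ 0.56003075 -0.09329756  0.13091077]
roller 0.33 [282.6, 174.1, 18.8, 27.8] [0.60014061 0.03842363 0.14295597]
```

Everything checks out: roller upright at 0.130 m, chuck home, plug standing in the tray.

```bash
python3 -c "
from rig import hand_in; print(hand_in())"
```

```text
the job is handed in; nothing more can be done
None
```

The job is handed in at about 26 s of robot time: the plug stands in the tray, the drill chuck is fully home on the spindle, and the switch was pushed to about 0.6 rad and sprang back upright. The hand-in returned no verdict.

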